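# Fit a dome stake in the bench socket and tap its taper home

## Task

Take the steel stake with the rounded dome from the wooden block, set its tapered shank in the green bench socket without forcing it, and let go. Then drive it down with the white-faced mallet, in at least two separate light taps (lift clear between them, never a hard blow), until the collar is fully home on the socket's rim and a further tap meets something solid. Stand the mallet back upright on its black rubber pad, and leave the other two stakes in their holes.

Things in the scene. Friction and masses are not known exactly. Their poses are not given: they have to be found in the camera images.
- rack: hardwood block, 75 (its x) x 220 (its y) x 56 mm high, fixed; three 28 mm holes on its centre line, at its y = -75, 0 and +75 mm, each holding one stake upright with the collar resting on the block's top. Origin: centre of its underside, on the bench; z up.
- dome_grip (a point): centre of the head of the dome stake (the one to fit), polished steel, about 0.3 kg, z up along it. The head is 40 mm across at this height; its round dome rises 20 mm above this point, its underside is 10 mm below. Under it: a neck 18 mm thick and 22 mm long, then the collar, whose underside is 40 mm below this point.
- dome_collar (a point): centre of the underside of the dome stake's collar (36 mm across, 8 mm thick), where the smooth taper shank begins: 44 mm long, 25 mm thick here and 10.9 mm at the tip; z up along the stake. The top of the dome is 60 mm above this point.
- flat_grip (a point): centre of the head of the flat-topped dark stake; same 44 mm taper shank, 36 mm collar, neck and 40 mm wide head as the dome stake. Leave it alone.
- cone_grip (a point): centre of the head of the pointed brass cone stake; same 44 mm taper shank, 36 mm collar, neck and 40 mm wide head as the dome stake. Leave it alone.
- socket: the bench socket: fixed green casting, 62 mm high, on a 100 mm square foot, origin under its centre. Inside, four sprung steel jaws form the taper. The push needed grows as the jaws wedge, from about 8 N to 15 to 25 N just before the collar meets the rim and stops dead. The stake stays wherever it was driven to.
- socket_rim (a point): centre of the socket's round mouth, level with its rim, 62 mm above the bench; z up. Rim about 60 mm across outside, 27 mm inside. Set in by its own weight, the dome stake stays with its collar about 7 to 10 mm above this point.
- mallet_grip (a point): centre of the handle's lower part of a small upright mallet, 102 mm tall in all, about 0.24 kg: white nylon head 44 mm across and 36 mm high at the bottom, dark wooden handle 22 mm thick standing on it. This point is 60 mm above its striking face (the flat underside) and 42 mm below the handle's top. z up along the handle.
- mallet_face (a point): centre of the mallet's striking face, its flat underside; z up along the handle
- mallet: the mallet; origin at the centre of its striking face. Light taps of 15 to 30 N suffice; over 40 N would bruise the polished dome.
- dome: the dome stake; origin at the centre of its shank's lower tip, 44 mm below the collar's underside
- pad: black rubber disc 90 mm across, 6 mm thick, fixed; the mallet stands on it at the start. Origin: centre of its underside, on the bench.

How it is judged (in metres and radians):
On the way, in this order (a step that is already met when the one before it is completed fails the run):
1. the dome stake stands in the socket by itself, let go, not yet driven (collar 4 to 14 mm above the rim) (z of dome_collar in the frame of socket_rim between 0.004 and 0.014 m and horizontal distance between dome_collar and socket_rim below 0.004 m and angle between dome_collar's own z axis and vertical below 0.09 rad and contact force between dome and the fingers below 0.05 N), for 0.2 s.
2. a first tap of the mallet on the stake (over 4 N) (contact force between mallet and dome above 4 N).
3. the mallet is lifted clear of the stake (contact force between mallet and dome below 0.05 N and z of mallet_face in the frame of dome_collar above 0.063 m).
4. a later tap, of 10 N or more, with the collar home on the rim (within 2 mm) (contact force between mallet and dome above 10 N and z of dome_collar in the frame of socket_rim below 0.002 m).
At the end, for the whole second after the job is handed in: The dome stake stands upright (within 5 degrees) in the socket, centred within 4 mm, with its collar home on the rim (within 2 mm); the mallet stands upright on the rubber pad, its centre within 30 mm of the pad's; both are let go and at rest (z of dome_collar in the frame of socket_rim below 0.002 m and horizontal distance between dome_collar and socket_rim below 0.004 m and angle between dome_collar's own z axis and vertical below 0.09 rad and contact force between each of dome, mallet and the fingers below 0.05 N and contact force between mallet and dome below 0.05 N and angle between mallet_grip's own z axis and vertical below 0.1 rad and horizontal distance between mallet_face and pad below 0.03 m and height (world z) of mallet_face below 0.01 m and linear speed of each of mallet, dome below 0.02 m/s); the robot touches nothing.
It fails at once if the mallet strikes or presses the dome stake with more than 40 N (contact force between mallet and dome above 40 N).
It fails at once if another stake is moved more than 15 mm (distance of any of flat_grip, cone_grip from where it was at the start of the episode above 0.015 m).
It also fails if it takes over 72 s, if anything falls off the work surface, if the arm or the gripper's body presses on something with over 40 N, if the wrist force passes 120 N, or if a joint passes its speed limit or range.

## Robot

A 6-joint arm with a two-finger parallel gripper is mounted at the origin on the work surface. World frame = base frame: x ahead of the robot, y to its left, z up, the work surface at z = 0. Lengths are in mm, angles in degrees, forces in N, time in s.
With the tool pointing down it reaches from about 300 to 850 mm from the base axis. Payload 4.2 kg.
Tool frame: the origin (TCP) lies between the finger pads; the fingertips stand 22 mm ahead of it and the grasp point (between the pads) lies 3 mm ahead of it; z points along the fingers, y is the direction in which the jaws open and shut (so a half turn about z gives the same grasp; the last joint's range is limited). The gripper opens to 91 mm and grips with 3 to 60 N. Pads are 32 mm wide; open, the fingers measure 118 mm over their backs; the gripper's body (76 mm by 178 mm) begins 60 mm behind the grasp point.
Start: joints at [70.932, 18.312, 89.639, -0, 72.044, -1.146], TCP at [176.944, 547.115, 212.076] pointing down, gripper open.
Joint ranges: [-177.97, 177.97], [-48.28, 115.42], [12.27, 149.76], [-77.06, 257.06], [2.81, 150.46], [-146.56, 146.56]. Speed limits (degrees/s): [147.25, 147.25, 180, 180, 180, 180].

## Interface

Orientations are given as [roll, pitch, yaw] about the fixed x, y, z axes, in that order (R = Rz(yaw) Ry(pitch) Rx(roll)).
In Python, from workcell import * gives the robot as it stands.
- The arm moves only by the shell command python3 -m jog 'ROWS' [OPENING] [FORCE]. ROWS is text: rows parted by semicolons, each of 6 numbers parted by spaces: the shift along the tool's x, y, z in units of 0.5 m (1.0 is 0.5 m), then the turn, a rotation vector about the tool's x, y, z in units of pi/2 rad (1.0 is pi/2 rad). A call has 1 to 20 rows; each row is the pose to reach, as a shift and turn from the pose measured when the call began, along the tool's axes at that moment; what a row does not reach only later rows make up. A row lasts 1/12 s, in which the tool goes at most 41.7 mm and 7.16 degrees, less where a joint would pass 70% of its speed; a pose out of reach is approached as far as the arm can. A call with a number of a shift or a turn outside -1 to 1 is refused whole. A call with a gripper value outside its range is refused whole. OPENING is the opening, from -1 (shut) to 1 (fully open), set as the call begins (- or left out, the last holds). The fingers move at their own pace and stop on an object; FORCE is the grip in N (left out, the last holds). Time passes only in rows, so rows that repeat a pose let the fingers close. It gives the time, the measured TCP pose, the force and the opening at its end, in the units of the state.
- state(): the state, without advancing time (a new reading comes with each control period).
- grab_frame(name): name is "scene" or "top"; returns the picture (400x640x3 uint8, red, green, blue); there is no depth.
- calibration(name): a dict with "mtx" (3x3 intrinsics, pixels), "rvec" (rotation vector, rad) and "tvec" (3), from world to camera coordinates, as OpenCV has them. Camera axes: x right, y down, z forward; pixel columns grow to the right and rows downward; lengths in mm; the calibration is good to about 2 mm. A picture is of the moment at which its call begins. calibration takes no time and is no camera call.
- job_done(): hands the job in, once; it reports no verdict.
Trained networks look in the newest picture that a camera, given by its name, has taken for a name from the list of things; names that differ only in an ending like _2 or _b are one class to them, and where a whole thing is asked for, a point or a joint stands for the part that bears it (a point fixed in the world has none). Each returns a list of dicts, best first, with "confidence" (0 to 1); they miss things now and then, are a little off and sometimes report something else, mostly with a low value. They report only what shows in the picture. A call takes as long as a camera call.
- spot_in(query, camera): "rect" ([left, top, right, bottom] in pixels, round what is visible of it).
- tip_of(query, camera): "location" ([column, row] in pixels: a listed point, or the origin of a listed thing).
The state is a dict: "time_s": time; "qpos": joint angles; "qvel": joint speeds; "effort": joint torques, N m; "ee_pos": TCP position; "ee_rot": TCP orientation; "force": force on the tool from outside, world axes, zero at the start; "torque": the same for the moment, N m; "gripper_width": finger opening in mm.
Only numpy, scipy, OpenCV 4.12 (cv2) and the standard library are available. Lean on these libraries where they do the work, as an engineer would, in place of code of your own. Each camera call takes 0.05 s, during which the arm holds its last target. There are 200 camera calls.

## Working session

There is one attempt and no reset: what is moved stays moved. The work goes in short steps, Python scripts to look and compute and a shell command to move; the robot and the scene stay as the last step left them, time stands still between calls to the robot, and variables do not carry over. Pictures are saved under pics/ and viewed, about 8 in all and at most 12, crops included, and the job is handed in when it is done.

```bash
mkdir -p pics; cat > h.py <<'E'
from workcell import *
import numpy as np, cv2
from scipy.spatial.transform import Rotation as R
def P(c):
    k=calibration(c);r,_=cv2.Rodrigues(np.array(k["rvec"],float));t=np.array(k["tvec"],float).reshape(3,1)
    return np.array(k["mtx"],float),r,t
def tri(pa,pb,ca="scene",cb="top"):
    A=[]
    for p,c in((pa,ca),(pb,cb)):
        K,r,t=P(c);M=K@np.hstack([r,t]);A+= [p[0]*M[2]-M[0],p[1]*M[2]-M[1]]
    v=np.linalg.svd(np.array(A)/np.linalg.norm(A,axis=1,keepdims=True))[2][-1]
    return v[:3]/v[3]
def atz(p,c,z):
    K,r,t=P(c);d=r.T@np.linalg.inv(K)@np.array([p[0],p[1],1.]);o=(-r.T@t).ravel()
    return o+d*(z-o[2])/d[2]
def proj(X,c):
    K,r,t=P(c);x=K@(r@np.array(X,float).reshape(3,1)+t);return (x[:2]/x[2]).ravel()
def snap(c,f):
    i=grab_frame(c);cv2.imwrite("pics/"+f,cv2.cvtColor(i,cv2.COLOR_RGB2BGR));return i
def rows(X,yaw=None):
    "shift units in tool axes from current pose to world X"
    s=state();T=R.from_euler("xyz",s["ee_rot"],degrees=True)
    return T.inv().apply(np.array(X)-s["ee_pos"])/500
E
python3 - <<'E'
from h import *
for c in("scene","top"):
    snap(c,c+"1.png");K,r,t=P(c);print(c,(-r.T@t).ravel().round(),K[0,0])
s=state();print(s["ee_pos"],s["ee_rot"],s["force"],s["gripper_width"],s["time_s"])
for q in["dome_grip","dome_collar","flat_grip","cone_grip","socket_rim","mallet_grip","mallet_face","pad","rack"]:
    d={}
    for c in("scene","top"):
        l=tip_of(q,c);d[c]=l[0]["location"] if l else None
        print(q,c,[(np.round(x["location"]).tolist(),round(x["confidence"],2)) for x in l[:3]])
    if d["scene"] is not None and d["top"] is not None: print("   ",tri(d["scene"],d["top"]).round(1))
E
```

```text
scene [1174.  185.  691.] 419.29062699810686
top [ 355.   14. 1048.] 383.76725672250814
[176.79407344 546.66809741 211.2962796 ] [-1.79906970e+02 -2.12093921e-03  1.62078093e+02] [-0.46719185 -0.10734292 -0.61917047] 91.25429366049538 0.1
dome_grip scene [([484.0, 206.0], 0.61)]
dome_grip top [([199.0, 204.0], 0.61)]
    [515.  358.2  97.7]
dome_collar scene [([478.0, 223.0], 0.98)]
dome_collar top [([202.0, 208.0], 0.59)]
    [512.5 363.3  48.4]
flat_grip scene [([448.0, 198.0], 0.88)]
flat_grip top [([226.0, 213.0], 0.75)]
    [499.2 290.8  87.5]
cone_grip scene [([413.0, 186.0], 0.86), ([473.0, 233.0], 0.58)]
cone_grip top [([256.0, 220.0], 0.74)]
    [486.3 212.1  91.6]
socket_rim scene [([282.0, 200.0], 0.74), ([188.0, 162.0], 0.69)]
socket_rim top [([361.0, 194.0], 0.68), ([445.0, 227.0], 0.65)]
    [577.4 -51.2  65.3]
mallet_grip scene [([190.0, 160.0], 0.71)]
mallet_grip top [([454.0, 226.0], 0.51)]
    [ 516.8 -294.1   68.1]
mallet_face scene [([193.0, 181.0], 0.93)]
mallet_face top [([446.0, 230.0], 0.78)]
    [ 517.2 -294.     4.8]
pad scene [([194.0, 186.0], 0.68), ([474.0, 236.0], 0.63)]
pad top [([445.0, 231.0], 0.69), ([208.0, 212.0], 0.66)]
    [ 515.  -296.1  -14.5]
rack scene [([434.0, 226.0], 0.58)]
rack top [([236.0, 216.0], 0.94)]
    [505.7 281.6   6.5]
```

View pics/scene1.png

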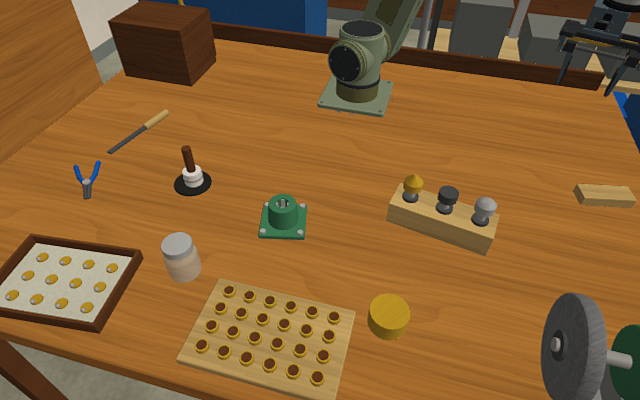

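View pics/top1.png

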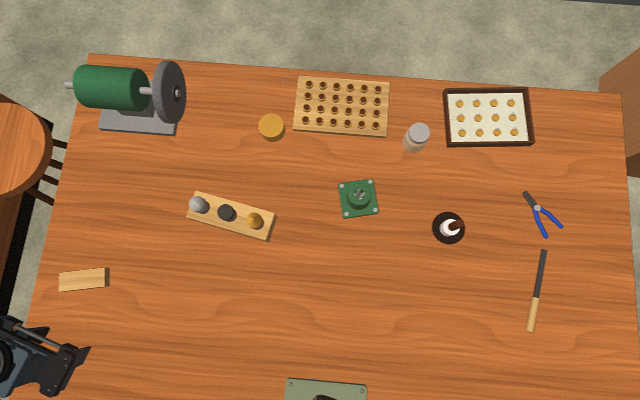

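The networks agree with both pictures. In the scene view the dome stake is at (484,206), the socket at (282,200) and the mallet at (190,160); in the top view the dome is at (199,204). Next is a second measurement to refine these with known-height checks.

```bash
python3 - <<'E'
from h import *
H=dict(dome_grip=96,dome_collar=56,flat_grip=96,cone_grip=96,socket_rim=62,mallet_grip=66,mallet_face=6,pad=0,socket=0,rack=0)
for c in("scene","top"): grab_frame(c)
for q,z in H.items():
    d={}
    for c in("scene","top"):
        l=tip_of(q,c)
        if l: d[c]=l[0]["location"]
        b=spot_in(q,c) if q in("dome","mallet","socket") else []
    print(q,[(c,atz(p,c,z).round(1)[:2].tolist()) for c,p in d.items()],tri(d["scene"],d["top"]).round(1) if len(d)==2 else "")
s=state();print(s["ee_pos"],s["ee_rot"],s["time_s"]); print(rows([514,360,190]))
E
```

```text
dome_grip [('scene', [513.6, 365.4]), ('top', [510.1, 357.1])] [511.5 361.5  92.4]
dome_collar [('scene', [520.4, 355.9]), ('top', [516.2, 363.5])] [516.1 361.1  53.8]
flat_grip [('scene', [502.9, 293.5]), ('top', [496.8, 277.7])] [499.7 285.5  90.2]
cone_grip [('top', [483.7, 215.0])] 
socket_rim [('scene', [580.4, -53.4]), ('top', [577.9, -48.0])] [582.4 -48.1  64.3]
mallet_grip [('scene', [524.6, -289.6]), ('top', [520.9, -288.4])] [ 521.8 -289.7   63.7]
mallet_face [('scene', [529.1, -290.4]), ('top', [517.7, -296.9])] [ 519.  -299.6   -5.1]
pad [('scene', [535.2, -293.8]), ('top', [512.4, -296.6])] [ 516.5 -303.6  -19.4]
socket [('scene', [580.3, -51.6]), ('top', [589.5, -53.2])] [585.1 -52.6   5.9]
rack [('scene', [505.9, 280.3]), ('top', [501.2, 288.2])] [501.5 285.1  -2.2]
[176.95606162 547.09164782 212.07023163] [1.79997128e+02 2.34821565e-04 1.62078216e+02] 2.2
[-0.75652233 -0.14859995  0.04413611]
```

```bash
cat > ov.py <<'E'
from h import *
def overlay(items,f,imgs):
    rowsI=[]
    for c in("top","scene"):
        r=[]
        for ctr,circ in items:
            S=6 if c=="top" else 5; W=260
            p=proj(ctr,c);h=W/2/S
            M=np.array([[S,0,-S*(p[0]-h)],[0,S,-S*(p[1]-h)]])
            im=cv2.warpAffine(cv2.cvtColor(imgs[c],cv2.COLOR_RGB2BGR),M,(W,W),flags=cv2.INTER_CUBIC)
            for (x,y,z,rad,col) in circ:
                a=np.linspace(0,2*np.pi,60)
                q=np.array([proj((x+rad*np.cos(t),y+rad*np.sin(t),z),c) for t in a])
                q=((q@M[:,:2].T)+M[:,2]+S/2)
                cv2.polylines(im,[np.round(q*16).astype(np.int32).reshape(-1,1,2)],True,col,1,cv2.LINE_AA,4)
            r.append(im)
        rowsI.append(np.hstack(r))
    cv2.imwrite("pics/"+f,np.vstack(rowsI))
E
python3 - <<'E'
from ov import *
imgs={c:grab_frame(c) for c in("scene","top")}
Rr,B,Y=(0,0,255),(255,0,0),(0,255,255)
d=(514,360);s=(580,-50);m=(519,-292)
overlay([((*d,90),[(*d,96,20,Rr),(*d,56,18,B),(d[0]-14.5,d[1]-73.6,96,20,Rr)]),((*s,50),[(*s,62,30,Rr),(*s,62,13.5,Y)]),((*m,40),[(*m,6,45,Y),(*m,6,22,Rr),(*m,108,11,B),(*m,42,22,Rr)])],"ov1.png",imgs)
# colour centroids
for c,i in imgs.items():
    hsv=cv2.cvtColor(i,cv2.COLOR_RGB2HSV)
    for nm,X,lo,hi,rad in(("green",(*s,30),(50,80,20),(95,255,255),30),("pad",(*m,6),(0,0,0),(180,255,45),30)):
        p=proj(X,c);mk=cv2.inRange(hsv,lo,hi);z=np.zeros_like(mk);cv2.circle(z,tuple(int(v) for v in p),rad,255,-1)
        y,x=np.nonzero(mk&z)
        print(c,nm,len(x),x.min(),x.max(),y.min(),y.max(),atz((x.mean(),y.mean()),c,6).round(1), atz(((x.min()+x.max())/2,(y.min()+y.max())/2),c,6).round(1))
E
```

```text
scene green 1536 259 306 194 238 [576.8 -48.7   6. ] [570.5 -51.6   6. ]
scene pad 427 175 210 154 195 [ 535.2 -293.3    6. ] [ 498.5 -309.6    6. ]
top green 962 338 377 179 217 [583.2 -44.9   6. ] [583.2 -45.4   6. ]
top pad 79 433 463 212 243 [ 521.4 -294.4    6. ] [ 521.9 -297.3    6. ]
```

View pics/ov1.png

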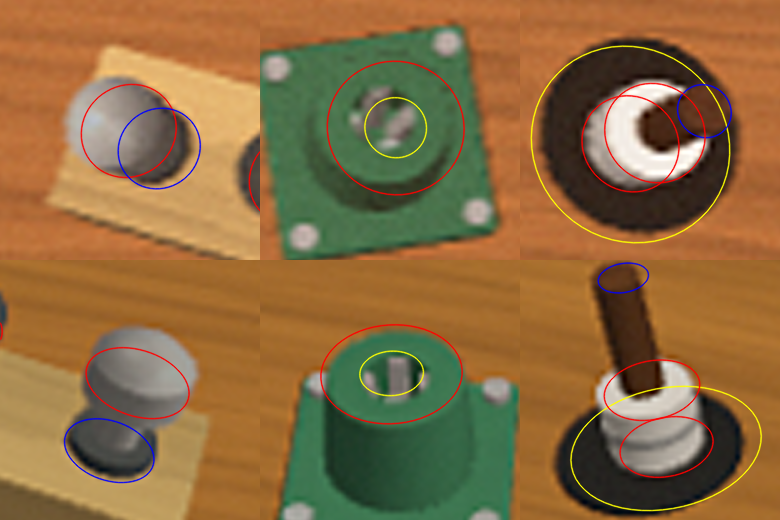

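The overlay shows small offsets, which puts the dome at about (514,362), the socket at about (584,-46), the pad at about (522,-297) and the mallet at about (521,-295). Next I move above the dome, with the jaws across the rack.

```bash
python3 -m jog '-0.755 -0.145 0.044 0 0 0.923;-0.755 -0.145 0.044 0 0 0.923;-0.755 -0.145 0.044 0 0 0.923;-0.755 -0.145 0.044 0 0 0.923;-0.755 -0.145 0.044 0 0 0.923;-0.755 -0.145 0.044 0 0 0.923;-0.755 -0.145 0.044 0 0 0.923;-0.755 -0.145 0.044 0 0 0.923;-0.755 -0.145 0.044 0 0 0.923;-0.755 -0.145 0.044 0 0 0.923;-0.755 -0.145 0.044 0 0 0.923;-0.755 -0.145 0.044 0 0 0.923;-0.755 -0.145 0.044 0 0 0.923;-0.755 -0.145 0.044 0 0 0.923;-0.755 -0.145 0.044 0 0 0.923' 1 10
python3 - <<'E'
from h import *
print(rows([514,362,94]),state()["force"])
E
```

```text
time_s: 3.55
ee_pos: [513.6, 362.1, 190.1]
ee_rot: [180.0, -0.0, 79.1]
force: [0.4, -0.2, 0.3]
gripper_width: 91.1
[-1.37470242e-04  7.48927386e-04  1.92200278e-01] [ 0.42438539 -0.15227031  0.30989189]
```

```bash
python3 -m jog '0 0 0.07 0 0 0;0 0 0.14 0 0 0;0 0 0.18 0 0 0;0 0 0.192 0 0 0;0 0 0.192 0 0 0' && python3 -m jog '0 0 0 0 0 0;0 0 0 0 0 0;0 0 0 0 0 0;0 0 0 0 0 0;0 0 0 0 0 0;0 0 0 0 0 0;0 0 0 0 0 0;0 0 0 0 0 0;0 0 0 0 0 0;0 0 0 0 0 0' -1 25
python3 - <<'E'
from h import *
snap("scene","g.png");snap("top","gt.png")
a=cv2.imread("pics/g.png")[130:290,380:560];cv2.imwrite("pics/gc.png",cv2.resize(a,None,fx=4,fy=3.5,interpolation=cv2.INTER_CUBIC))
E
```

```text
time_s: 3.97
ee_pos: [512.5, 361.8, 92.5]
ee_rot: [-179.9, 0.1, 79.2]
force: [0.4, 0.4, -0.3]
gripper_width: 91.4
time_s: 4.8
ee_pos: [512.6, 361.8, 92.6]
ee_rot: [-179.9, 0.1, 79.2]
force: [0.2, 0.3, 0.4]
gripper_width: 38.9
```

View pics/gc.png

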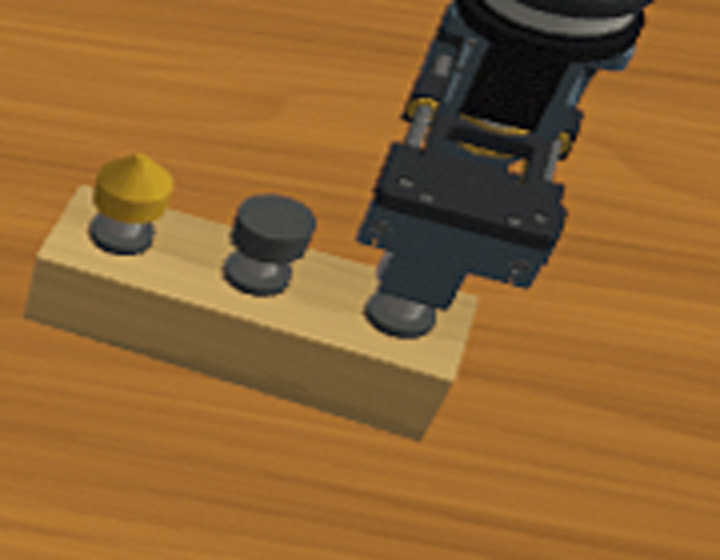

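The grip width of 38.9 mm matches the 40 mm head. The picture shows only the right-hand stake gripped, with its collar at crop position (402,315) and the other two stakes clear. Next I lift it straight up.

```bash
python3 -m jog '0 0 -0.03 0 0 0;0 0 -0.07 0 0 0;0 0 -0.12 0 0 0;0 0 -0.16 0 0 0;0 0 -0.18 0 0 0;0 0 -0.18 0 0 0'
python3 - <<'E'
from ov import *
s=state();e=np.array(s["ee_pos"]);print(e,s["force"],s["gripper_width"],s["time_s"])
imgs={}
for c in("scene","top"):
    imgs[c]=grab_frame(c)
    for q in("dome_collar","dome","dome_grip"):
        l=tip_of(q,c);print(c,q,[(np.round(x["location"],1).tolist(),round(x["confidence"],2)) for x in l[:1]])
x,y,z=e;zc=z-42
overlay([((x,y,zc),[(x,y,zc,18,(255,0,0)),(x,y,zc-44,5.5,(0,0,255)),(x,y,zc,12.5,(0,255,255))]),((*(584,-46),50),[(584,-46,62,30,(0,0,255)),(584,-46,62,13.5,(0,255,255))]),((521,-295,30),[(522,-297,6,45,(0,255,255)),(521,-295,6,22,(0,0,255)),(521,-295,108,11,(255,0,0))])],"ov2.png",imgs)
E
```

```text
time_s: 5.4
ee_pos: [513.8, 362.6, 184.6]
ee_rot: [180.0, -0.0, 79.2]
force: [-0.4, 0.1, -2.7]
gripper_width: 38.8
[513.80382506 362.62173307 184.64606596] [-0.37790808  0.1268848  -2.6695404 ] 38.78557867610409 5.4
scene dome_collar [([489.7, 191.4], 0.54)]
scene dome [([485.9, 204.8], 0.69)]
scene dome_grip [([499.5, 172.0], 0.73)]
top dome_collar [([188.1, 199.4], 0.59)]
top dome [([196.9, 206.3], 0.74)]
top dome_grip [([184.8, 195.3], 0.81)]
```

View pics/ov2.png

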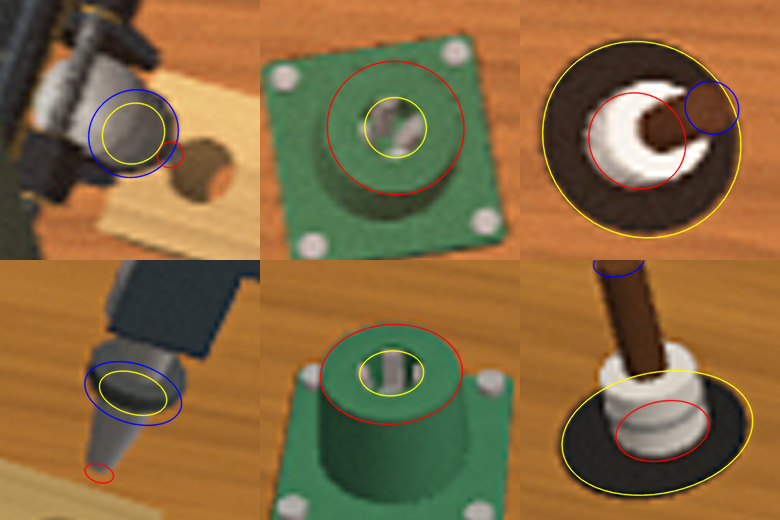

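The picture shows the stake upright in the hand, and the predicted tip and collar circles agree to about a pixel. The socket and pad overlays fit too. Next is the carry to the socket, rising first.

```bash
python3 -m jog '0 0 -0.07 0 0 0;0 0 -0.1 0 0 0;-0.07 0.026 -0.1 0 0 0;-0.14 0.052 -0.1 0 0 0;-0.21 0.079 -0.1 0 0 0;-0.28 0.105 -0.1 0 0 0;-0.35 0.131 -0.1 0 0 0;-0.42 0.157 -0.1 0 0 0;-0.49 0.184 -0.08 0 0 0;-0.56 0.21 -0.06 0 0 0;-0.63 0.236 -0.04 0 0 0;-0.70 0.262 -0.02 0 0 0;-0.75 0.281 -0.01 0 0 0;-0.776 0.291 0 0 0 0;-0.776 0.291 0 0 0 0;-0.776 0.291 0 0 0 0;-0.776 0.291 0 0 0 0'
python3 - <<'E'
from ov import *
s=state();e=np.array(s["ee_pos"]);print(e,s["ee_rot"],s["force"],s["time_s"])
imgs={c:grab_frame(c) for c in("scene","top")}
x,y,z=e;zc=z-42
overlay([((x,y,zc-30),[(x,y,zc,18,(255,0,0)),(x,y,zc-44,5.5,(0,0,255)),(584,-46,62,30,(0,0,255)),(584,-46,62,13.5,(0,255,255))])],"ov3.png",imgs)
print(rows([584,-46,125]))
E
```

```text
time_s: 7.22
ee_pos: [582.7, -45.5, 182.5]
ee_rot: [-179.8, 0.2, 79.2]
force: [-0.9, -0.6, -2.3]
gripper_width: 38.8
[582.70400023 -45.54782956 182.50031636] [-1.79768301e+02  1.70797145e-01  7.92385477e+01] [-0.93215771 -0.60138794 -2.3044217 ] 7.2167
[-0.0005958   0.00305851  0.11561588]
```

View pics/ov3.png

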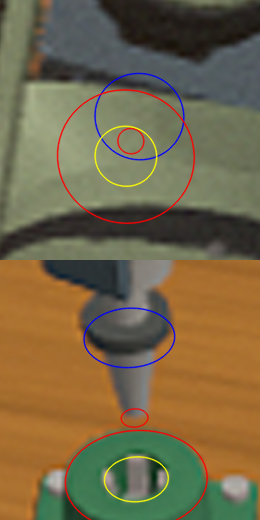

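The shank tip (130,410 in the crop) sits over the socket mouth, about 2 mm low in y, so I correct that and lower gently while watching force.

```bash
python3 -m jog '0.0035 0.002 0.03 0 0 0;0.0035 0.002 0.06 0 0 0;0.0035 0.002 0.085 0 0 0;0.0035 0.002 0.105 0 0 0;0.0035 0.002 0.12 0 0 0;0.0035 0.002 0.129 0 0 0;0.0035 0.002 0.129 0 0 0;0.0035 0.002 0.129 0 0 0'
python3 - <<'E'
from ov import *
s=state();e=np.array(s["ee_pos"]);print(e,s["ee_rot"],s["force"],s["torque"],s["time_s"])
E
```

```text
time_s: 7.98
ee_pos: [583.1, -43.7, 118.2]
ee_rot: [-179.7, 0.2, 79.3]
force: [-3.4, -0.8, -3.5]
gripper_width: 39.2
[583.14264958 -43.73258551 118.15514853] [-179.70312818    0.20520692   79.31186496] [-3.42012658 -0.77367963 -3.49019329] [-0.21011637  0.66511699  0.03686958] 7.9833
```

```bash
python3 -m jog '-0.001 -0.003 0 0 0 0;-0.001 -0.003 0.003 0 0 0;-0.001 -0.003 0.006 0 0 0;-0.001 -0.003 0.006 0 0 0'
python3 - <<'E'
from ov import *
s=state();e=np.array(s["ee_pos"]);print(e,s["ee_rot"],s["force"],s["torque"],s["time_s"])
E
```

```text
time_s: 8.32
ee_pos: [582.3, -44.2, 115.6]
ee_rot: [-179.8, 0.2, 79.3]
force: [1.2, -1.2, -2.6]
gripper_width: 39.1
[582.312425   -44.17569162 115.56395161] [-179.82258475    0.20500446   79.30701946] [ 1.17313322 -1.24930272 -2.63544456] [-0.35600704 -0.08149433 -0.04100768] 8.3167
```

```bash
python3 -m jog '0 0 0.003 0 0 0;0 0 0.004 0 0 0;0 0 0.004 0 0 0' && python3 -m jog '0 0 0 0 0 0;0 0 0 0 0 0;0 0 0 0 0 0;0 0 0 0 0 0;0 0 0 0 0 0;0 0 0 0 0 0;0 0 0 0 0 0;0 0 0 0 0 0' 1 && python3 -m jog '0 0 -0.04 0 0 0;0 0 -0.12 0 0 0;0 0 -0.2 0 0 0;0 0 -0.24 0 0 0;0 0 -0.24 0 0 0'
python3 - <<'E'
from ov import *
s=state();e=np.array(s["ee_pos"]);print(e,s["ee_rot"],s["force"],s["torque"],s["time_s"])
imgs={c:grab_frame(c) for c in("scene","top")}
x,y=582.5,-45
overlay([((x,y,90),[(x,y,70,18,(255,0,0)),(x,y,110,20,(0,0,255)),(x,y,62,30,(0,255,255))]),((521,-296,30),[(522,-297,6,45,(0,255,255)),(521,-296,6,22,(0,0,255)),(521,-296,108,11,(255,0,0)),(521,-296,42,22,(0,255,0))])],"ov4.png",imgs)
print(rows([521,-296,190]))
E
```

```text
time_s: 8.57
ee_pos: [582.3, -44.3, 113.6]
ee_rot: [-179.8, 0.2, 79.3]
force: [-0.9, -0.9, -1.3]
gripper_width: 39.0
time_s: 9.23
ee_pos: [582.3, -44.3, 113.6]
ee_rot: [-179.8, 0.2, 79.3]
force: [-0.1, -0.4, 0.3]
gripper_width: 88.9
time_s: 9.65
ee_pos: [585.7, -44.1, 239.6]
ee_rot: [179.5, 0.1, 79.3]
force: [1.0, -0.2, 0.6]
gripper_width: 91.3
[585.6671042  -44.13652542 239.59123493] [1.79511989e+02 1.48956850e-01 7.93104374e+01] [ 0.95177727 -0.21187412  0.62763164] [-0.12588551  0.05244282 -0.05859577] 9.65
[-0.51803194 -0.02802992  0.09028132]
```

View pics/ov4.png

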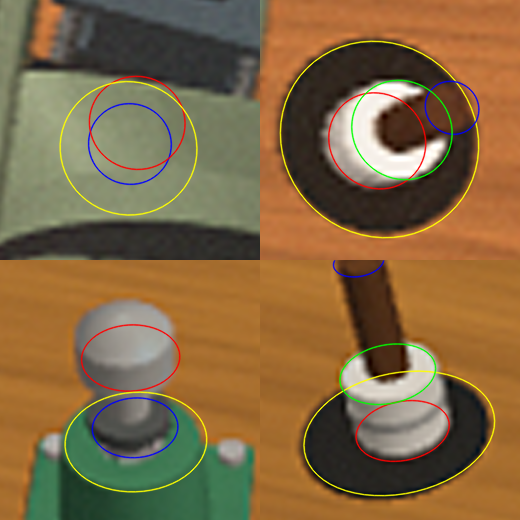

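The picture shows the stake upright in the socket, with its collar on the predicted +8 mm ellipse, and the mallet overlay fits. Next is the mallet.

```bash
python3 -m jog '-0.08 -0.004 0.02 0 0 0;-0.16 -0.009 0.04 0 0 0;-0.24 -0.013 0.06 0 0 0;-0.32 -0.017 0.08 0 0 0;-0.4 -0.022 0.09 0 0 0;-0.47 -0.026 0.09 0 0 0;-0.518 -0.028 0.09 0 0 0;-0.518 -0.028 0.09 0 0 0;-0.518 -0.028 0.09 0 0 0;-0.518 -0.028 0.09 0 0 0' 1 && python3 -c "
from h import *
s=state();print(rows([521,-296,74]),s['ee_rot'],s['force'])"
```

```text
time_s: 10.58
ee_pos: [520.4, -295.0, 188.6]
ee_rot: [-179.8, 0.1, 79.3]
force: [0.3, 0.5, 0.5]
gripper_width: 91.1
[-0.00121893  0.0024865   0.22926064] [-1.79762176e+02  1.07620047e-01  7.92995207e+01] [0.30815662 0.52741043 0.51127747]
```

```bash
python3 -m jog '-0.001 0.002 0.07 0 0 0;-0.001 0.002 0.14 0 0 0;-0.001 0.002 0.19 0 0 0;-0.001 0.002 0.22 0 0 0;-0.001 0.002 0.229 0 0 0;-0.001 0.002 0.229 0 0 0' && python3 -m jog '0 0 0 0 0 0;0 0 0 0 0 0;0 0 0 0 0 0;0 0 0 0 0 0;0 0 0 0 0 0;0 0 0 0 0 0;0 0 0 0 0 0;0 0 0 0 0 0;0 0 0 0 0 0;0 0 0 0 0 0;0 0 0 0 0 0;0 0 0 0 0 0' -1 40
```

```text
time_s: 11.08
ee_pos: [520.3, -294.0, 72.7]
ee_rot: [-179.6, 0.0, 79.4]
force: [0.3, 0.0, 0.6]
gripper_width: 90.9
time_s: 12.08
ee_pos: [520.1, -293.9, 72.5]
ee_rot: [-179.5, 0.0, 79.4]
force: [-0.9, 0.4, -0.6]
gripper_width: 21.2
```

```bash
python3 -m jog '0 0 -0.02 0 0 0;0 0 -0.06 0 0 0;0 0 -0.12 0 0 0;0 0 -0.19 0 0 0;0 0 -0.26 0 0 0;0 0 -0.3 0 0 0;0 0 -0.3 0 0 0;0 0 -0.3 0 0 0'
python3 - <<'E'
from h import *
s=state();print(s["ee_pos"],s["ee_rot"],s["force"],s["torque"],s["gripper_width"]);print(rows([582.3,-44.5,225]))
E
```

```text
time_s: 12.75
ee_pos: [521.4, -294.1, 223.4]
ee_rot: [-179.6, 0.1, 79.4]
force: [-0.2, 0.1, -2.4]
gripper_width: 21.3
[ 521.40659209 -294.14173402  223.39440859] [-1.79649205e+02  5.86090389e-02  7.94024821e+01] [-0.2050845   0.08062231 -2.42611625] [-0.07466428  0.08971841  0.01345672] 21.297120218183295
[ 0.51316146  0.02786353 -0.00390678]
```

```bash
python3 -m jog '0.07 0.004 -0.004 0 0 0;0.14 0.008 -0.008 0 0 0;0.21 0.012 -0.008 0 0 0;0.28 0.015 -0.008 0 0 0;0.35 0.019 -0.008 0 0 0;0.42 0.023 -0.008 0 0 0;0.48 0.026 -0.004 0 0 0;0.513 0.028 -0.004 0 0 0;0.513 0.028 -0.004 0 0 0;0.513 0.028 -0.004 0 0 0'
python3 - <<'E'
from ov import *
s=state();e=s["ee_pos"];print(e,s["force"])
imgs={c:grab_frame(c) for c in("scene","top")}
x,y,z=e
overlay([((582.5,-44.5,130),[(x,y,z-66.5,22,(255,0,0)),(582.5,-44.5,110,20,(0,0,255)),(582.5,-44.5,70,18,(0,255,255))])],"ov5.png",imgs)
E
```

```text
time_s: 13.58
ee_pos: [581.2, -43.9, 222.6]
ee_rot: [-179.4, 0.1, 79.5]
force: [-0.8, 0.1, -3.4]
gripper_width: 20.9
[581.20271701 -43.92235678 222.62060686] [-0.76993055  0.13872076 -3.36681731]
```

View pics/ov5.png

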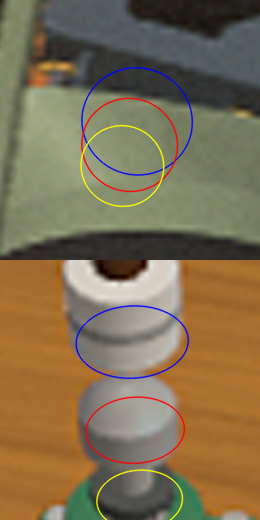

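The mallet is centred over the dome, in line with it in the scene crop. Next I approach and make the first light tap in small steps.

```bash
python3 -m jog '0 0 0.015 0 0 0;0 0 0.03 0 0 0;0 0 0.04 0 0 0;0 0 0.045 0 0 0;0 0 0.045 0 0 0;0 0 0.045 0 0 0'; for i in 1; do python3 -m jog '0 0 0.002 0 0 0;0 0 0.004 0 0 0;0 0 0.004 0 0 0'; done
```

```text
time_s: 14.18
ee_pos: [581.2, -45.6, 200.9]
ee_rot: [-179.5, 0.1, 79.4]
force: [-0.2, 0.1, -2.0]
gripper_width: 21.1
time_s: 14.43
ee_pos: [581.2, -45.6, 198.9]
ee_rot: [-179.5, 0.1, 79.4]
force: [0.0, 0.9, -2.2]
gripper_width: 21.5
```

```bash
python3 -m jog '0 0 0.002 0 0 0;0 0 0.004 0 0 0;0 0 0.004 0 0 0';  python3 -m jog '0 0 0.002 0 0 0;0 0 0.004 0 0 0;0 0 0.004 0 0 0'
```

```text
time_s: 14.68
ee_pos: [581.4, -45.6, 197.2]
ee_rot: [-179.5, 0.1, 79.4]
force: [0.7, -0.6, -1.1]
gripper_width: 21.8
time_s: 14.93
ee_pos: [581.8, -45.6, 196.3]
ee_rot: [-179.6, 0.1, 79.4]
force: [-1.3, 0.0, 4.9]
gripper_width: 21.1
```

```bash
python3 -m jog '0 0 0.003 0 0 0;0 0 0.005 0 0 0;0 0 0.006 0 0 0;0 0 0.006 0 0 0'
```

```text
time_s: 15.27
ee_pos: [582.2, -45.6, 194.8]
ee_rot: [-179.7, 0.1, 79.4]
force: [-1.5, 0.6, 7.5]
gripper_width: 21.4
```

```bash
python3 -m jog '0 0 0.004 0 0 0;0 0 0.007 0 0 0;0 0 0.007 0 0 0'
```

```text
time_s: 15.52
ee_pos: [582.7, -45.6, 193.3]
ee_rot: [-179.9, 0.1, 79.4]
force: [-1.5, 0.5, 9.7]
gripper_width: 21.2
```

The first tap drove the stake about 3 mm at around 12 N. Next I lift clear.

```bash
python3 -m jog '0 0 -0.01 0 0 0;0 0 -0.025 0 0 0;0 0 -0.03 0 0 0;0 0 -0.03 0 0 0'; python3 -m jog '0 0 0.01 0 0 0;0 0 0.02 0 0 0;0 0 0.025 0 0 0;0 0 0.025 0 0 0;0 0 0.025 0 0 0'
```

```text
time_s: 15.85
ee_pos: [583.2, -45.6, 208.9]
ee_rot: [-180.0, 0.1, 79.4]
force: [0.1, -0.1, -3.0]
gripper_width: 21.3
time_s: 16.27
ee_pos: [582.8, -45.6, 195.6]
ee_rot: [-179.9, 0.1, 79.4]
force: [0.4, 0.2, -3.3]
gripper_width: 21.2
```

```bash
python3 -m jog '0 0 0.002 0 0 0;0 0 0.004 0 0 0;0 0 0.005 0 0 0;0 0 0.005 0 0 0'; python3 -m jog '0 0 0.003 0 0 0;0 0 0.006 0 0 0;0 0 0.006 0 0 0'
```

```text
time_s: 16.6
ee_pos: [583.0, -45.6, 193.6]
ee_rot: [-179.9, 0.1, 79.4]
force: [-0.1, -0.6, -0.7]
gripper_width: 21.2
time_s: 16.85
ee_pos: [583.7, -45.6, 192.9]
ee_rot: [179.9, 0.0, 79.4]
force: [-1.6, 1.3, 8.3]
gripper_width: 21.4
```

```bash
python3 -m jog '0 0 0.004 0 0 0;0 -0.002 0.007 0 0 0;0 -0.002 0.008 0 0 0;0 -0.002 0.008 0 0 0'; python3 -m jog '0 0 0.004 0 0 0;0 -0.002 0.007 0 0 0;0 -0.002 0.008 0 0 0;0 -0.002 0.008 0 0 0'
```

```text
time_s: 17.18
ee_pos: [583.6, -45.5, 192.1]
ee_rot: [179.6, 0.0, 79.4]
force: [-3.2, -0.4, 12.9]
gripper_width: 21.1
time_s: 17.52
ee_pos: [583.4, -45.5, 191.5]
ee_rot: [179.4, 0.0, 79.4]
force: [-3.0, 0.2, 12.6]
gripper_width: 21.2
```

```bash
python3 -m jog '0 0 0.004 0 0 0;0 -0.001 0.007 0 0 0;0 -0.001 0.008 0 0 0;0 -0.001 0.008 0 0 0'; python3 -m jog '0 0 0.004 0 0 0;0 -0.001 0.007 0 0 0;0 -0.001 0.008 0 0 0;0 -0.001 0.008 0 0 0'
```

```text
time_s: 17.85
ee_pos: [583.8, -45.4, 191.1]
ee_rot: [179.1, -0.0, 79.4]
force: [-3.4, -0.2, 14.6]
gripper_width: 21.1
time_s: 18.18
ee_pos: [584.1, -45.4, 190.8]
ee_rot: [178.9, -0.0, 79.4]
force: [-2.8, 0.1, 14.5]
gripper_width: 21.3
```

```bash
python3 -m jog '0 0 -0.01 0 0 0;0 -0.003 -0.025 0.006 0 0;0 -0.003 -0.03 0.012 0 0;0 -0.003 -0.03 0.012 0 0;0 -0.003 -0.03 0.012 0 0'; python3 -m jog '0 0 0.01 0 0 0;0 0 0.02 0 0 0;0 0 0.025 0 0 0;0 0 0.025 0 0 0;0 0 0.025 0 0 0'
```

```text
time_s: 18.6
ee_pos: [582.4, -45.1, 205.2]
ee_rot: [180.0, -0.0, 79.4]
force: [-0.4, 0.1, -2.6]
gripper_width: 21.5
time_s: 19.02
ee_pos: [582.2, -45.1, 192.2]
ee_rot: [-180.0, -0.0, 79.4]
force: [1.2, -0.7, -2.9]
gripper_width: 21.4
```

```bash
python3 -m jog '0 0 0.003 0 0 0;0 0 0.006 0 0 0;0 0 0.009 0 0 0;0 0 0.012 0 0 0;0 0 0.014 0 0 0;0 0 0.014 0 0 0'
```

```text
time_s: 19.52
ee_pos: [583.6, -45.1, 189.6]
ee_rot: [179.7, -0.1, 79.4]
force: [-3.2, 0.4, 16.0]
gripper_width: 21.2
```

```bash
python3 -m jog '0 0 0.006 0 0 0;0 0 0.01 0 0 0;0 -0.001 0.012 0 0 0;0 -0.001 0.012 0 0 0'
```

```text
time_s: 19.85
ee_pos: [584.3, -45.0, 188.5]
ee_rot: [179.3, -0.1, 79.4]
force: [-3.8, 0.5, 19.2]
gripper_width: 21.5
```

```bash
python3 -m jog '0 0 0.006 0 0 0;0 0 0.01 0 0 0;0 -0.001 0.012 0 0 0;0 -0.001 0.012 0 0 0'
```

```text
time_s: 20.18
ee_pos: [585.0, -44.9, 188.1]
ee_rot: [179.0, -0.2, 79.4]
force: [-5.0, -0.2, 22.0]
gripper_width: 21.1
```

```bash
python3 -m jog '0 0 -0.02 0 0 0;0 -0.004 -0.06 0.006 0 0;0 -0.005 -0.1 0.011 0 0;0 -0.005 -0.12 0.011 0 0;0 -0.005 -0.12 0.011 0 0;0 -0.005 -0.12 0.011 0 0'
python3 - <<'E'
from ov import *
s=state();print(s["ee_pos"],s["ee_rot"],s["force"])
imgs={c:grab_frame(c) for c in("scene","top")}
x,y=582.5,-44.5
overlay([((x,y,80),[(x,y,70,18,(0,255,255)),(x,y,62,18,(255,0,0)),(x,y,102,20,(0,0,255))]),((x,y,80),[])],"ov6.png",imgs)
E
```

```text
time_s: 20.68
ee_pos: [581.3, -44.4, 247.8]
ee_rot: [179.9, -0.2, 79.4]
force: [-0.6, 0.1, -3.1]
gripper_width: 21.1
[581.32120248 -44.3901075  247.78577808] [ 1.79932139e+02 -1.66274322e-01  7.93666931e+01] [-0.64011513  0.11837285 -3.10012237]
```

View pics/ov6.png

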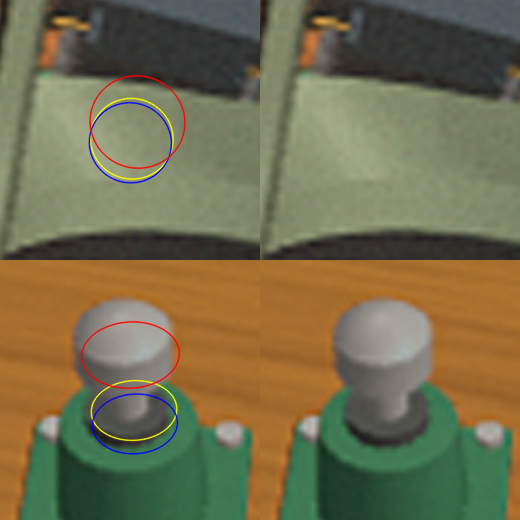

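The picture shows the collar at or very near the rim. Next is another tap to find out whether it has stopped dead.

```bash
python3 -m jog '0 0 0.04 0 0 0;0 0 0.08 0 0 0;0 0 0.105 0 0 0;0 0 0.113 0 0 0;0 0 0.113 0 0 0;0 0 0.113 0 0 0'; python3 -m jog '0 0 0.003 0 0 0;0 0 0.006 0 0 0;0 0 0.009 0 0 0;0 0 0.012 0 0 0;0 0 0.014 0 0 0;0 0 0.015 0 0 0;0 0 0.015 0 0 0'
```

```text
time_s: 21.28
ee_pos: [580.1, -44.1, 189.0]
ee_rot: [-179.8, -0.1, 79.4]
force: [0.2, -0.2, -2.6]
gripper_width: 21.3
time_s: 21.87
ee_pos: [581.7, -44.1, 187.0]
ee_rot: [179.8, -0.2, 79.4]
force: [-4.3, 0.8, 21.9]
gripper_width: 21.3
```

```bash
python3 -m jog '0 0 0.006 0 0 0;0 0 0.01 0 0 0;0 -0.001 0.013 0 0 0;0 -0.001 0.013 0 0 0'
```

```text
time_s: 22.2
ee_pos: [582.5, -44.0, 186.7]
ee_rot: [179.4, -0.2, 79.4]
force: [-7.0, 0.4, 25.3]
gripper_width: 21.3
```

```bash
python3 -m jog '0 0 -0.01 0 0 0;0 -0.002 -0.02 0.006 0 0;0 -0.002 -0.03 0.006 0 0;0 -0.002 -0.03 0.006 0 0;0 -0.002 -0.03 0.006 0 0'; python3 -m jog '0 0 0.01 0 0 0;0 0 0.02 0 0 0;0 0 0.024 0 0 0;0 0 0.024 0 0 0;0 0 0.024 0 0 0'
```

```text
time_s: 22.62
ee_pos: [581.2, -43.9, 201.0]
ee_rot: [180.0, -0.2, 79.4]
force: [-0.4, 0.3, -2.3]
gripper_width: 21.7
time_s: 23.03
ee_pos: [581.1, -43.8, 188.4]
ee_rot: [-180.0, -0.2, 79.4]
force: [-0.2, -0.2, -2.1]
gripper_width: 21.2
```

```bash
python3 -m jog '0 0 0.003 0 0 0;0 0 0.006 0 0 0;0 0 0.007 0 0 0;0 0 0.007 0 0 0'; python3 -m jog '0 0 0.004 0 0 0;0 0 0.009 0 0 0;0 0 0.012 0 0 0;0 0 0.012 0 0 0;0 0 0.012 0 0 0'
```

```text
time_s: 23.37
ee_pos: [581.6, -43.8, 187.1]
ee_rot: [179.9, -0.2, 79.4]
force: [-3.1, -0.3, 7.5]
gripper_width: 21.3
time_s: 23.78
ee_pos: [582.3, -43.8, 186.6]
ee_rot: [179.6, -0.3, 79.4]
force: [-6.3, 1.1, 22.3]
gripper_width: 21.2
```

Two taps, at 27.6 N and 24.6 N, both stopped at 186.6–186.7 mm with sharply stiffer contact, so the stake is home. Next I return the mallet.

```bash
python3 -m jog '0 0 -0.02 0 0 0;0 0 -0.06 0.002 0 0;0 0 -0.08 0.004 0 0;-0.07 -0.004 -0.08 0.004 0 0;-0.14 -0.008 -0.08 0.004 0 0;-0.21 -0.012 -0.08 0.004 0 0;-0.28 -0.016 -0.08 0.004 0 0;-0.35 -0.02 -0.08 0.004 0 0;-0.42 -0.024 -0.08 0.004 0 0;-0.48 -0.027 -0.06 0.004 0 0;-0.515 -0.029 -0.04 0.004 0 0;-0.515 -0.029 -0.04 0.004 0 0;-0.515 -0.029 -0.04 0.004 0 0;-0.515 -0.029 -0.04 0.004 0 0'
python3 - <<'E'
from h import *
s=state();print(s["ee_pos"],s["ee_rot"],s["force"]);print(rows([520.5,-295,76]))
E
```

```text
time_s: 24.95
ee_pos: [520.7, -293.7, 205.4]
ee_rot: [179.9, -0.3, 79.4]
force: [0.4, 0.3, -2.5]
gripper_width: 21.2
[ 520.68347665 -293.74002761  205.42697331] [179.91983993  -0.3124862   79.37054138] [ 0.35577368  0.26680623 -2.53379468]
[-3.95611319e-03 -2.57962569e-04  2.58836112e-01]
```

```bash
python3 -m jog '-0.003 0 0.06 0 0 0;-0.003 0 0.12 0 0 0;-0.003 0 0.18 0 0 0;-0.003 0 0.22 0 0 0;-0.003 0 0.245 0 0 0;-0.003 0 0.255 0 0 0;-0.003 0 0.26 0 0 0;-0.003 0 0.26 0 0 0;-0.003 0 0.26 0 0 0'
```

```text
time_s: 25.7
ee_pos: [521.8, -294.6, 76.7]
ee_rot: [179.8, -0.3, 79.4]
force: [0.1, -0.1, -1.8]
gripper_width: 21.4
```

```bash
python3 -m jog '0 0 0.003 0 0 0;0 0 0.006 0 0 0;0 0 0.007 0 0 0;0 0 0.007 0 0 0;0 0 0.007 0 0 0'
```

```text
time_s: 26.12
ee_pos: [521.8, -294.7, 73.4]
ee_rot: [179.8, -0.3, 79.4]
force: [-0.9, -0.1, -2.4]
gripper_width: 21.2
```

```bash
python3 -m jog '0 0 0.001 0 0 0;0 0 0.002 0 0 0;0 0 0.003 0 0 0;0 0 0.003 0 0 0'
```

```text
time_s: 26.45
ee_pos: [521.9, -294.7, 72.2]
ee_rot: [179.8, -0.3, 79.4]
force: [0.4, 0.6, 0.3]
gripper_width: 21.0
```

Contact is confirmed, since the mallet's weight has come off the wrist. Next I release and rise.

```bash
python3 -m jog '0 0 0 0 0 0;0 0 0 0 0 0;0 0 0 0 0 0;0 0 0 0 0 0;0 0 0 0 0 0;0 0 0 0 0 0;0 0 0 0 0 0;0 0 0 0 0 0;0 0 0 0 0 0' 1 && python3 -m jog '0 0 -0.02 0 0 0;0 0 -0.08 0 0 0;0 0 -0.16 0 0 0;0 0 -0.24 0 0 0;0 0 -0.32 0 0 0;-0.08 0 -0.36 0 0 0;-0.16 -0.08 -0.36 0 0 0;-0.2 -0.16 -0.36 0 0 0;-0.2 -0.24 -0.36 0 0 0;-0.2 -0.24 -0.36 0 0 0;-0.2 -0.24 -0.36 0 0 0'
python3 - <<'E'
from ov import *
s=state();print(s["ee_pos"],s["force"])
imgs={c:grab_frame(c) for c in("scene","top")}
x,y=582.5,-45
overlay([((x,y,80),[(x,y,102,20,(0,0,255)),(x,y,62,18,(255,0,0))]),((x,y,80),[]),((522,-296,30),[(522,-297,6,45,(0,255,255)),(522,-296,6,22,(0,0,255))])],"ov7.png",imgs)
for q in("dome_collar","dome_grip","mallet_face","mallet_grip","flat_grip","cone_grip"):
    l=[tip_of(q,c) for c in("scene","top")]
    if all(l): print(q,tri(l[0][0]["location"],l[1][0]["location"]).round(1))
E
```

```text
time_s: 27.2
ee_pos: [521.9, -294.7, 72.2]
ee_rot: [179.8, -0.3, 79.4]
force: [-0.3, 0.1, -0.0]
gripper_width: 78.5
time_s: 28.12
ee_pos: [381.4, -371.5, 252.5]
ee_rot: [179.8, -0.2, 79.2]
force: [0.5, 0.8, -0.5]
gripper_width: 91.0
[ 381.39836958 -371.4714558   252.51705299] [ 0.49045894  0.81355876 -0.49183664]
dome_collar [590.8 -41.9  58.6]
dome_grip [586.6 -42.3 109.5]
mallet_grip [ 524.8 -300.3   58.8]
flat_grip [505.2 286.7  97. ]
cone_grip [492.9 214.   98.7]
```

View pics/ov7.png

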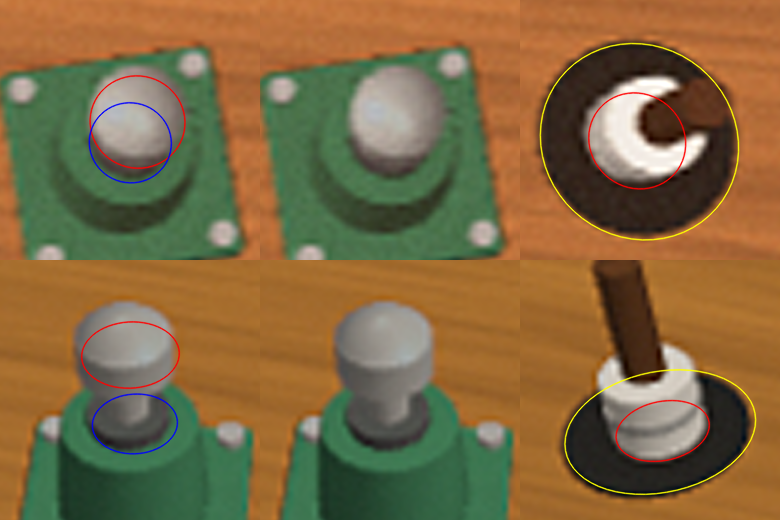

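```bash
python3 -c "
from h import *
print(state()['time_s'],job_done())"
```

```text
the job is handed in; nothing more can be done
28.8167 None
```

I set the dome stake in the socket, drove it home with light taps, stood the mallet back on its pad and handed the job in at 28.8 s. `job_done` reports no verdict, so whether it passed is not confirmed.

- **Setting the stake:** I set the shank in with only small forces on the wrist, let go, and it stood upright with its collar about 8–10 mm above the rim.
- **Tapping:** There were five separate taps, lifting clear between them, with a peak of about 28 N at the wrist sensor. The mallet-to-dome force itself is not measured directly. Contact height dropped about 10 mm in all. The last two taps, at about 28 N and 25 N, stopped at the same height to within 0.1 mm, which is the solid stop.
- **Last picture:** The collar looks flush on the rim and the mallet upright near the pad's centre. The gripper is open and clear of everything.
- **Other stakes:** The final readings for the flat and cone stakes agree with the first ones to about 10 mm or better, close to the networks' noise. Nothing touched them.
- **Checks that disagreed or failed:** The final network readings were noisy. The dome head read 109 mm high where a home collar needs 102, while the collar read 59 mm where 62 is right. I relied on the contact heights and the picture instead. The networks did not find the mallet face in the final look.

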